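# Tighten the recessed roller clamp screw of a bench dough sheeter with a T-handle hex key

## Robot

A 6-joint arm with a two-finger parallel gripper is mounted at the origin on the work surface. World frame = base frame: x ahead of the robot, y to its left, z up, the work surface at z = 0. Lengths are in mm, angles in rad, forces in N, time in s.
With the tool pointing down it reaches from about 325 to 850 mm from the base axis. Payload 15.5 kg.
Tool frame: the origin (TCP) lies between the finger pads; the fingertips stand 14 mm ahead of it and the grasp point (between the pads) lies 5 mm behind it (manip.finger_overhang is the distance from the TCP to the fingertips, in mm); x points along the fingers, z is the direction in which the jaws open and shut, and the axes are right-handed (so a half turn about x gives the same grasp; the last joint's range is limited). The gripper opens to 91 mm and grips with 3 to 60 N. Pads are 32 mm wide; open, the fingers measure 118 mm over their backs; the gripper's body (76 mm by 178 mm) begins 60 mm behind the grasp point.
Start: joints at [1.081, 0.494, 1.345, -0, 1.302, -0.096], TCP at [240.385, 576.924, 227.915] pointing down, gripper open.
Joint ranges: [-2.91, 2.91], [-0.82, 2.16], [0.22, 2.67], [-1.22, 4.37], [0.12, 2.79], [-3.08, 3.08]. Speed limits (rad/s): [1.89, 1.89, 2.57, 3.01, 3.01, 3.01].

## Interface

Orientations are given as a rotation vector (axis times angle).
In Python, from workcell import manip, optics gives the robot as it stands. The module is installed in compiled form; this text tells all that it offers.
- The arm moves only by the tool jog_arm, never from a script. Its argument "commands" is a list of rows, each a list of 3 entries, a list of its own where there are three numbers: the shift along the tool's x, y, z in cm, then the turn about the tool's x in degrees, then the finger opening in cm, from 0 to 9.12. A call has 1 to 20 rows; each row shifts and turns the pose as measured when the row begins, along the tool's axes as they then stand; what a row does not reach is not made up. A row lasts 1/8 s, in which the tool goes at most 62.5 mm and 10.7 degrees, less where a joint would pass 70% of its speed; a pose out of reach is approached as far as the arm can. A call with a gripper value outside its range is refused whole. The fingers move at their own pace and stop on an object; "force" is the grip in N (left out, the last holds). Time passes only in rows, so rows that do not move let the fingers close. It gives the time, the measured TCP pose, the force and the opening at its end, in the units of the state.
- manip.state(): the state, without advancing time (a new reading comes with each control period).
- optics.get_image(name): name is "side" or "top"; returns the picture (400x640x3 uint8, blue, green, red); there is no depth.
- optics.calibration(name): a dict with "mtx" (3x3 intrinsics, pixels), "world_to_cam" (4x4, takes a point from world to camera coordinates). Camera axes: x right, y down, z forward; pixel columns grow to the right and rows downward; lengths in mm; the calibration is good to about 2 mm. A picture is of the moment at which its call begins. calibration takes no time and is no camera call.
- manip.hand_in(): hands the job in, once; it reports no verdict.
The state is a dict: "t": time; "qpos": joint angles; "joint_velocities": joint speeds; "effort": joint torques, N m; "eef_pos": TCP position; "ee_rot": TCP orientation; "contact_force": force on the tool from outside, world axes, zero at the start; "moment": the same for the moment, N m; "opening": finger opening in mm.
Only numpy, scipy, OpenCV 4.12 (cv2) and the standard library are available. Lean on these libraries where they do the work, as an engineer would, in place of code of your own. Each camera call takes 0.05 s, during which the arm holds its last target.

## Task

The screw that clamps the roller gap of the bench dough sheeter has worked loose: with the largest T-handle hex key from the stand, do it up clockwise until it is tight, without forcing it, then put the key back in the hole of the stand it came from. The socket lies out of sight at the bottom of the access bore in the sheeter's side plate, so set the key lightly on the screw and turn it until it drops in, then push it fully home before tightening. Leave the thickness lever, the other keys and the loaf as they are.

Things in the scene. Friction and masses are not known exactly. Their poses are not given: they have to be found in the camera images.
- large_key_handle (a point): Largest of three T-handle hex keys hanging upright in the stand (dark steel hexagon shaft, black cross handle; this one has the longest handle and thickest shaft). Point: centre of its cross handle, a level flat-sided bar 110 mm long (x axis), 16 mm wide (y), 22 mm high (z, up); grip it here from above. A collar 36 mm wide lies 26 to 34 mm below and rests on the stand. About 0.3 kg
- large_key_tip (a point): Centre of the square-cut lower end of the large key's shaft, 129 mm straight below large_key_handle, same axes. The shaft is a hexagon, 19 mm across flats, 21.9 mm across corners; two of its flats face the handle's +x and -x
- mid_key_handle (a point): Centre of the cross handle of the middle key (handle 86 x 14 x 20 mm, hexagon 14 mm): leave it in the stand
- small_key_handle (a point): Centre of the cross handle of the small key (handle 66 x 12 x 18 mm, hexagon 10 mm): leave it in the stand
- stand: Fixed sheet-steel stand: a level plate 70 mm (x) by 200 mm (y), its top 110 mm above the bench, with three 27 mm round holes along y at -62, 0, +62 mm; origin on the bench under the middle hole. Which key is in which hole varies; each hangs by its collar, shaft through the hole, its end 15 mm above the bench, handle within 12 degrees of the stand's x
- sheeter: Fixed bench dough sheeter, white, two steel rollers along its y axis between a thick drive housing with buttons (at -y, 191 mm high) and a plainer side plate (at +y, 150 mm along x, 56 mm along y, top 155 mm above the bench); wire finger guards up to 162 mm and steel chutes along x between them. Origin on the bench under its middle, z up
- bore_mouth (a point): Centre of the upper rim of the vertical access bore in the top of the sheeter's +y side plate, 160 mm above the bench. A steel bush stands 5 mm proud of the plate; its mouth narrows from 33 mm at the rim to the bore's 24 mm at 5 mm depth. Axes of the sheeter
- screw_face (a point): Centre of the clamp screw's top face, on the bore's axis, 35 mm below bore_mouth. In it is a hexagon socket 20 mm across flats, 14 mm deep, for the large key only. Axes of the sheeter: how the socket's flats lie is unknown; feel for it by turning the key under a light push of 5 to 10 N (repeats every 60 degrees; it drops in within about 6 degrees of fitting; if it sticks near the top, wiggle it)
- clamp_screw (a joint): Turn of the clamp screw in rad: 0 is tight (hard stop), negative is loose; grows as it turns clockwise seen from above. Starts 0.8 to 1.3 rad short of tight. It turns at about 0.2 N m; nip it up at the stop with 0.3 to 0.6 N m, over 1 N m is forcing it. The value says nothing of how the socket's flats lie. A key rubbing lightly on its face does not turn it
- lever_grip (a point): Centre of the black grip (20 mm across, 30 mm long along y) of the thickness lever, a 70 mm steel arm that turns on the outer (+y) face of the same side plate, 100 mm above the bench, and points to the sheeter's -x, more or less up or down. Leave it where it is
- loaf_mid (a point): Middle of a seeded loaf on the bench, 240 x 68 x 68 mm: leave it alone

How it is judged (in metres and radians):
On the way, in this order (a step that is already met when the one before it is completed fails the run):
1. the large key has dropped into the socket of the clamp screw, at least 9 mm deep, while the screw is still loose (z of large_key_tip in the frame of screw_face below -0.009 m and horizontal distance between large_key_tip and screw_face below 0.003 m and value of joint clamp_screw below -0.15 rad), for 0.1 s.
2. the clamp screw has been turned tight with the key still in it (value of joint clamp_screw above -0.08 rad and z of large_key_tip in the frame of screw_face below -0.007 m), for 0.1 s.
At the end, for the whole second after the job is handed in: The clamp screw is tight (within 0.10 rad of its stop), and the large key hangs upright (within 0.08 rad), at rest and released in the hole of the stand it came from, its collar down on the plate (handle within 8 mm of where it was) (value of joint clamp_screw above -0.1 rad and distance of large_key_handle from where it was at the start of the episode below 0.008 m and angle between large_key_handle's own z axis and vertical below 0.08 rad and linear speed of large_key below 0.02 m/s); the robot touches nothing.
It fails at once if the key is not set lightly on the screw: pressed with more than 30 N while it rests on the screw's face (contact force between large_key and clamp_screw above 30 N and z of large_key_tip in the frame of screw_face above -0.0012 m).
It fails at once if the key is forced: more than 120 N between key and screw (a wrench of roughly 1 N m) (contact force between large_key and clamp_screw above 120 N).
It fails at once if the thickness lever is moved by more than 6 mm at its grip (distance of lever_grip from where it was at the start of the episode above 0.006 m).
It fails at once if another key is taken or pushed by more than 20 mm (distance of any of mid_key_handle, small_key_handle from where it was at the start of the episode above 0.02 m).
It fails at once if the loaf is moved by more than 20 mm (distance of loaf_mid from where it was at the start of the episode above 0.02 m).
It also fails if it takes over 67 s, if anything falls off the work surface, if the arm or the gripper's body presses on something with over 40 N, if the wrist force passes 120 N, or if a joint passes its speed limit or range.

## Working session

There is one attempt and no reset: what is moved stays moved. The work goes in short steps, Python scripts to look and compute and a tool call to move; the robot and the scene stay as the last step left them, time stands still between calls to the robot, and variables do not carry over. Pictures are saved under pics/ and viewed, and the job is handed in when it is done.

Besides the shell and the picture viewer there is one more tool, called as a command line: name --argument value ..., lists and objects as JSON in quotes. jog_arm: Moves the arm, as the interface text tells. Its arguments: {"type":"object","properties":{"commands":{"type":"array","items":{"type":"array"}},"force":{"type":"number"}},"required":["commands"]}

```bash
mkdir -p pics; python3 - <<'E'
from workcell import manip, optics
import cv2,numpy as np
for n in ("side","top"):
    cv2.imwrite(f"pics/{n}0.png",optics.get_image(n))
    c=optics.calibration(n); print(n,c["mtx"].round(1).tolist(),c["world_to_cam"].round(3).tolist())
s=manip.state()
for k,v in s.items(): print(k,np.round(v,3))
E
```

```text
side [[373.8, 0.0, 318.6], [0.0, 373.8, 199.3], [0.0, 0.0, 1.0]] [[0.92, -0.392, 0.019, -524.947], [-0.221, -0.558, -0.8, 282.861], [0.324, 0.731, -0.6, 772.692], [0.0, 0.0, 0.0, 1.0]]
top [[425.2, 0.0, 323.1], [0.0, 425.2, 196.3], [0.0, 0.0, 1.0]] [[0.027, -1.0, 0.002, 72.33], [-0.987, -0.027, -0.159, 603.571], [0.159, 0.002, -0.987, 916.554], [0.0, 0.0, 0.0, 1.0]]
t 0.1
qpos [ 1.081  0.494  1.346  0.     1.303 -0.095]
joint_velocities [-0.001 -0.001  0.001 -0.001 -0.001 -0.001]
effort [ 0.0000e+00 -8.8023e+01 -3.8255e+01  7.1000e-02  4.8000e-02 -0.0000e+00]
eef_pos [240.224 576.643 227.395]
ee_rot [-0.914  1.372  0.913]
contact_force [-0.28   0.374  0.047]
moment [ 0.001 -0.015 -0.001]
opening 91.022
```

View pics/side0.png

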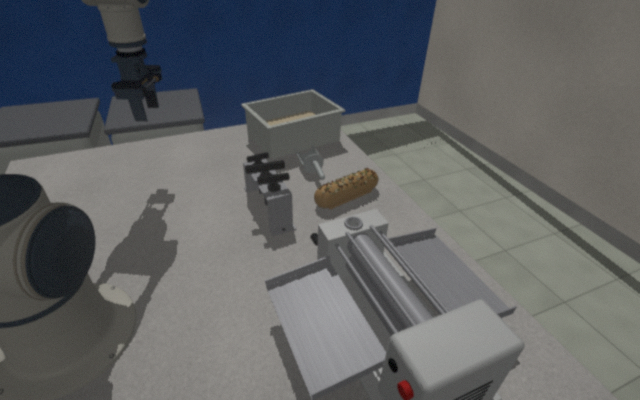

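View pics/top0.png

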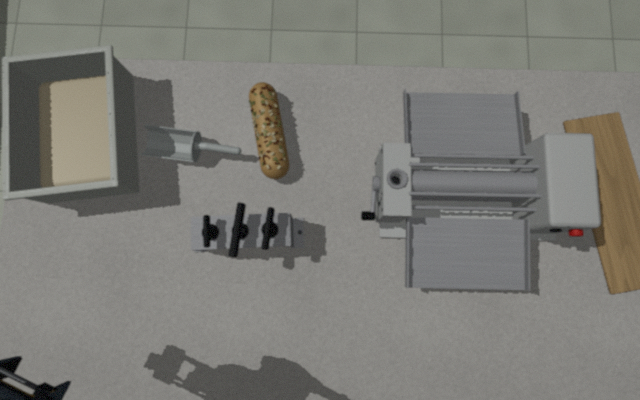

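The top view shows three keys at about (208,231), (238,230) and (269,228). The middle one has the longest handle. The bore is at (397,179), with the lever grip at (368,215). I'll enlarge these areas.

```bash
python3 - <<'E'
import cv2
t=cv2.imread("pics/top0.png");s=cv2.imread("pics/side0.png")
f=lambda i,x,y,w,h,k:cv2.resize(i[y:y+h,x:x+w],None,fx=k,fy=k,interpolation=cv2.INTER_CUBIC)
cv2.imwrite("pics/tk.png",f(t,185,190,130,75,6))
cv2.imwrite("pics/tb.png",f(t,350,130,100,75*4//3,6))
cv2.imwrite("pics/sk.png",f(s,230,140,80,100,6))
cv2.imwrite("pics/sb.png",f(s,300,200,100,70,8))
E
```

```text
(no output)
```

View pics/tk.png

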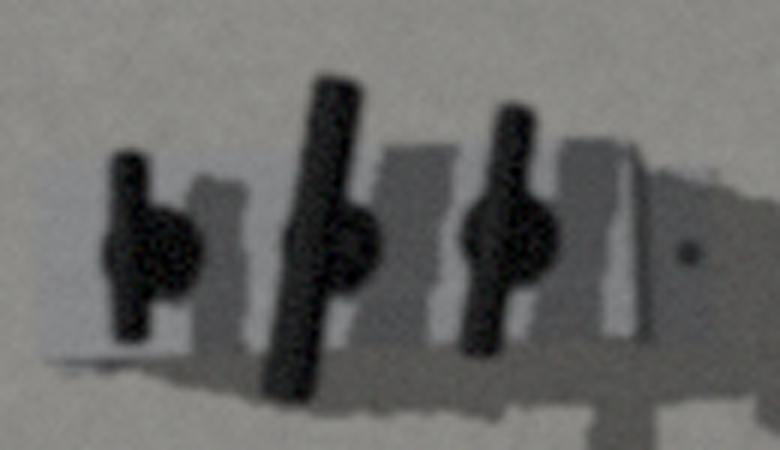

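View pics/tb.png

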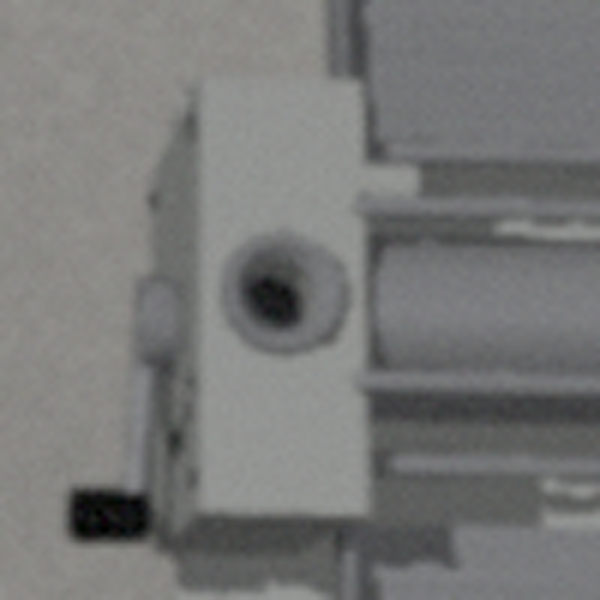

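View pics/sk.png

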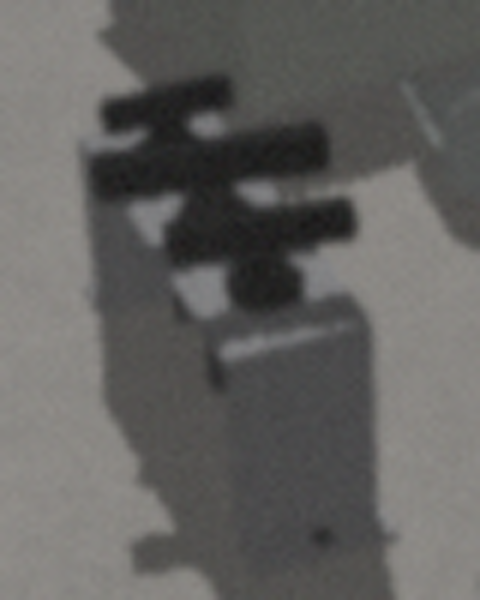

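View pics/sb.png

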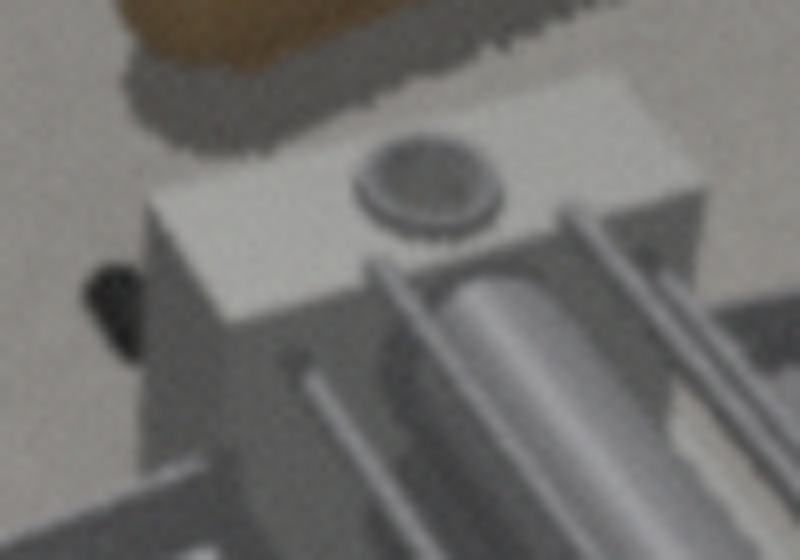

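```bash
cat > h.py <<'E'
import numpy as np,cv2
from workcell import manip,optics
def ray(n,u,v):
    c=optics.calibration(n);T=c["world_to_cam"];R=T[:3,:3];o=-R.T@T[:3,3]
    d=R.T@np.linalg.inv(c["mtx"])@[u,v,1];return o,d
def at(n,u,v,z):
    o,d=ray(n,u,v);return o+d*(z-o[2])/d[2]
def proj(n,p):
    c=optics.calibration(n);q=c["world_to_cam"]@[*p,1];q=c["mtx"]@q[:3];return q[:2]/q[2]
def tri(a,b):
    A=[];B=[]
    (o1,d1),(o2,d2)=ray("top",*a),ray("side",*b)
    d1/=np.linalg.norm(d1);d2/=np.linalg.norm(d2)
    P=[np.eye(3)-np.outer(d,d) for d in(d1,d2)]
    x=np.linalg.solve(P[0]+P[1],P[0]@o1+P[1]@o2)
    return x,[np.linalg.norm(P[0]@(x-o1)),np.linalg.norm(P[1]@(x-o2))]
def cr(x0,y0,k,u,v): return x0+(u+.5)/k-.5,y0+(v+.5)/k-.5
E
python3 - <<'E'
from h import *
print("cam",ray("top",0,0)[0],ray("side",0,0)[0])
a=at("top",*cr(185,190,6,339,80),155);b=at("top",*cr(185,190,6,289,398),155)
print("ends",a,b,(a+b)/2,np.linalg.norm(a-b),"ang",np.degrees(np.arctan2(*(a-b)[1::-1])))
for p in((130,155),(130,340),(515,108),(482,352)): print(at("top",*cr(185,190,6,*p),155))
for p in((96,175),(326,147),(211,163)): print("side",at("side",*cr(230,140,6,*p),144))
# stand corners z=110
for p in((40,155),(40,360),(635,145),(640,335)): print("stand",at("top",*cr(185,190,6,*p),110))
print("rim top",at("top",*cr(350,130,6,286,292),160)); print("rim side",at("side",*cr(300,200,8,428,182),160))
print(tri(cr(350,130,6,286,292),cr(300,200,8,428,182)))
for p in((200,80),(362,80),(200,516),(370,515)): print("plate",at("top",*cr(350,130,6,*p),155))
E
```

```text
cam [ 448.21305899   86.96857082 1000.57116197] [ 294.89383657 -612.72986639  700.16605596]
ends [566.12799617 253.01942699 155.        ] [460.37440464 263.29896755 155.        ] [513.2512004  258.15919727 155.        ] 106.25201681402606 ang -5.55186614493353
[538.98968762 321.11301384 155.        ]
[477.83052969 316.76503941 155.        ]
[558.31640386 193.70313814 155.        ]
[477.09429388 200.74613609 155.        ]
side [462.70390261 268.31895546 144.        ]
side [569.05082335 253.28263098 144.        ]
side [514.7794491  259.19810349 144.        ]
stand [542.94779312 365.11227969 110.        ]
stand [471.67514815 359.64539512 110.        ]
stand [552.25023369 156.65142232 110.        ]
stand [485.99327975 152.28979683 110.        ]
rim top [624.36605404 -59.76519568 160.        ]
rim side [624.64170527 -61.74523632 160.        ]
(array([625.10160368, -60.18051286, 158.49014957]), [np.float64(0.43190422012617424), np.float64(0.43190422012617874)])
plate [698.72169172 -31.18227141 155.        ]
plate [700.28148208 -86.712232   155.        ]
plate [548.4258426  -31.94402161 155.        ]
plate [550.33006392 -88.62823573 155.        ]
```

```bash
cat >> h.py <<'E'
from scipy.spatial.transform import Rotation as Ro
def st():
    s=manip.state();R=Ro.from_rotvec(s["ee_rot"]).as_matrix()
    jz=np.degrees(np.arctan2(R[1,2],R[0,2]))
    print("t",round(s["t"],2),"pos",np.round(s["eef_pos"],1),"xaxis",R[:,0].round(4),"zyaw %.2f"%jz,"q",np.round(s["qpos"],3),"F",np.round(s["contact_force"],1),"M",np.round(s["moment"],2),"op",round(float(s["opening"]),1))
    return s,R,jz
def go(p,yaw=None):
    s,R,jz=st();print("shift cm",(R.T@(np.array(p)-s["eef_pos"])/10).round(3),end=" ")
    if yaw is not None: # tool x points down: +turn about x lowers world yaw
        print("turn deg",round(-((yaw-jz+90)%180-90),2))
E
python3 -c "
from h import *
go([514,258.5,230],90-6.5)"
```

```text
t 0.1 pos [240.2 576.6 227.4] xaxis [-5.e-04 -1.e-03 -1.e+00] zyaw 67.38 q [ 1.081  0.494  1.346  0.     1.303 -0.095] F [-0.3  0.4  0. ] M [ 0.   -0.01 -0.  ] op 91.0
shift cm [ -0.244 -37.508 -18.837] turn deg -16.12
```

jog_arm --commands '[[[0,-4.7,-2.35],0,5],[[0,-4.7,-2.35],0,5],[[0,-4.7,-2.35],0,5],[[0,-4.7,-2.35],0,5],[[0,-4.7,-2.35],0,5],[[0,-4.7,-2.35],0,5],[[0,-4.7,-2.35],0,5],[[0,-4.6,-2.4],0,5],[[0,0,0],-8,5],[[0,0,0],-8,5]]' --force 60

```text
t: 1.35
eef_pos: [521.6, 247.4, 224.6]
ee_rot: [-1.13, 1.263, 1.13]
contact_force: [-1.0, -1.2, -0.0]
opening: 50.2
```

```bash
python3 -c "
from h import *
go([514,258.5,180],83.5)"
```

```text
t 1.35 pos [521.6 247.4 224.6] xaxis [-0.0037 -0.0031 -1.    ] zyaw 83.82 q [ 0.34   0.432  1.467 -0.002  1.248 -1.122] F [-1.  -1.2 -0. ] M [0.01 0.03 0.01] op 50.2
shift cm [4.458 0.865 1.037] turn deg 0.32
```

jog_arm --commands '[[[1.5,0.85,1.0],0,5],[[1,0,0],0,5],[[1,0,0],0,5],[[0,0,0],0,5]]'

```text
t: 1.85
eef_pos: [512.3, 259.1, 185.7]
ee_rot: [-1.125, 1.269, 1.127]
contact_force: [-0.3, -0.5, 0.6]
opening: 50.2
```

```bash
python3 -c "
from h import *
go([514,258.5,139],83.5)
for n in ('top','side'): cv2.imwrite(f'pics/{n}1.png',optics.get_image(n))
t=cv2.imread('pics/top1.png')[180:270,180:320];s=cv2.imread('pics/side1.png')[80:210,200:330]
cv2.imwrite('pics/t1.png',cv2.resize(t,None,fx=5.5,fy=5.5,interpolation=2));cv2.imwrite('pics/s1.png',cv2.resize(s,None,fx=4.5,fy=4.5,interpolation=2))"
```

```text
t 1.85 pos [512.3 259.1 185.7] xaxis [-0.0063 -0.0039 -1.    ] zyaw 83.46 q [ 0.365  0.47   1.52  -0.002  1.159 -1.091] F [-0.3 -0.5  0.6] M [ 0.11 -0.    0.03] op 50.2
shift cm [ 4.672 -0.204 -0.02 ] turn deg -0.04
```

View pics/t1.png

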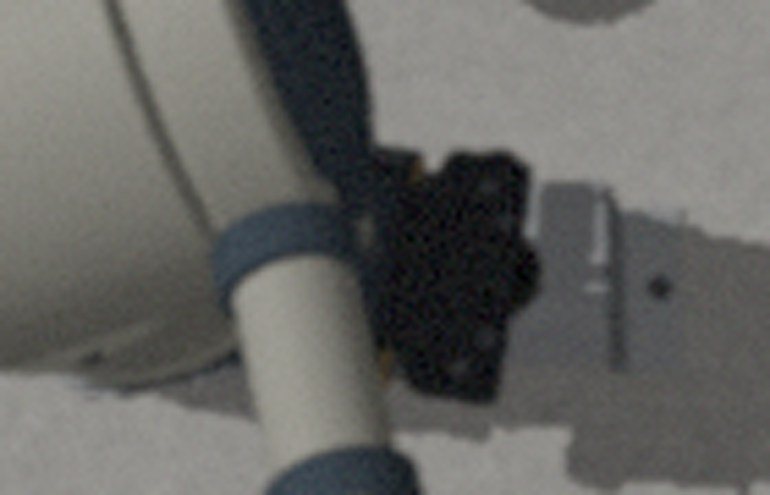

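View pics/s1.png

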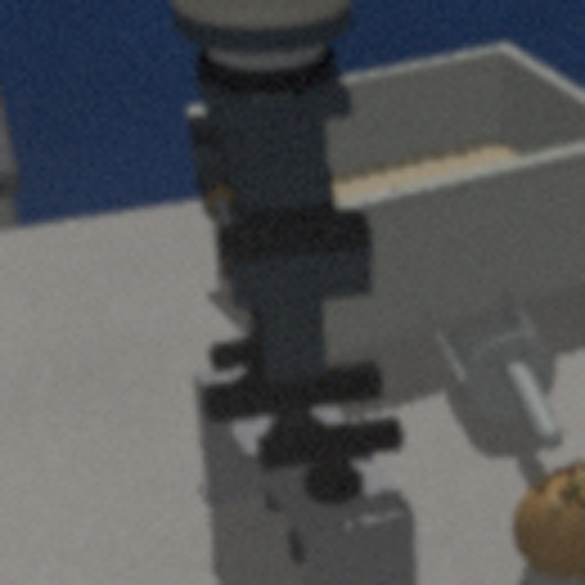

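The gripper stands over the large key: the handle is at about (290,390) in the side crop and the fingers are directly above it. I'll go down and close.

jog_arm --commands '[[[1.5,-0.2,0],0,5],[[1.5,0,0],0,5],[[1,0,0],0,5],[[0.6,0,0],0,5],[[0,0,0],0,5]]'

```text
t: 2.58
eef_pos: [515.0, 258.6, 137.4]
ee_rot: [-1.125, 1.267, 1.126]
contact_force: [-0.1, 0.3, -0.0]
opening: 50.1
```

```bash
python3 -c "
from h import *
go([514,258.5,139],83.5)"
```

```text
t 2.58 pos [515.  258.6 137.4] xaxis [-0.0047 -0.0033 -1.    ] zyaw 83.43 q [ 0.363  0.531  1.567 -0.002  1.05  -1.093] F [-0.1  0.3 -0. ] M [ 0.02 -0.    0.01] op 50.1
shift cm [-0.158  0.101 -0.025] turn deg -0.07
```

jog_arm --commands '[[[-0.1,0.1,0],0,1],[[0,0,0],0,1],[[0,0,0],0,1],[[0,0,0],0,1]]' --force 20

```text
t: 3.08
eef_pos: [514.5, 259.1, 139.5]
ee_rot: [-1.125, 1.265, 1.125]
contact_force: [-0.5, -0.3, -2.7]
opening: 20.0
```

```bash
python3 -c "
from h import *
go([514,258.5,139],83.5)"
```

```text
t 3.08 pos [514.5 259.1 139.5] xaxis [-0.0031 -0.0026 -1.    ] zyaw 83.43 q [ 0.364  0.527  1.567 -0.002  1.051 -1.092] F [-0.5 -0.3 -2.7] M [-0.01  0.02  0.  ] op 20.0
shift cm [ 0.048  0.038 -0.063] turn deg -0.07
```

jog_arm --commands '[[[0,0,0],0,1],[[0,0,0],0,1],[[0,0,0],0,1]]' --force 60

```text
t: 3.45
eef_pos: [514.4, 259.0, 139.5]
ee_rot: [-1.125, 1.265, 1.125]
contact_force: [0.5, -0.2, -1.6]
opening: 18.6
```

```bash
python3 -c "
from h import *
go([514,258.5,139],83.5)"
```

```text
t 3.45 pos [514.4 259.  139.5] xaxis [-0.0032 -0.0026 -1.    ] zyaw 83.43 q [ 0.364  0.527  1.567 -0.002  1.051 -1.092] F [ 0.5 -0.2 -1.6] M [ 0.08 -0.05 -0.03] op 18.6
shift cm [ 0.046  0.036 -0.059] turn deg -0.07
```

jog_arm --commands '[[[0,0,0],0,1],[[0,0,0],0,1],[[0,0,0],0,1],[[0,0,0],0,1]]'

```text
t: 3.95
eef_pos: [514.4, 259.1, 139.5]
ee_rot: [-1.125, 1.265, 1.125]
contact_force: [-0.3, 0.2, -2.0]
opening: 18.3
```

```bash
python3 -c "
from h import *
go([514,258.5,139],83.5)"
```

```text
t 3.95 pos [514.4 259.1 139.5] xaxis [-0.0031 -0.0026 -1.    ] zyaw 83.43 q [ 0.364  0.527  1.567 -0.002  1.051 -1.092] F [-0.3  0.2 -2. ] M [ 0.08  0.03 -0.  ] op 18.3
shift cm [ 0.046  0.037 -0.061] turn deg -0.07
```

jog_arm --commands '[[[-0.5,0,0],0,1],[[-1,0,0],0,1],[[-1,0,0],0,1],[[-1,0,0],0,1],[[0,0,0],0,1]]'

```text
t: 4.58
eef_pos: [514.7, 259.2, 177.6]
ee_rot: [-1.125, 1.265, 1.125]
contact_force: [0.1, -1.3, -3.5]
opening: 18.7
```

```bash
python3 -c "
from h import *
go([514,258.5,270],83.5)
for n in ('top','side'): cv2.imwrite(f'pics/{n}2.png',optics.get_image(n))
s=cv2.imread('pics/side2.png')[110:210,220:320]
cv2.imwrite('pics/s2.png',cv2.resize(s,None,fx=6,fy=6,interpolation=2))"
```

```text
t 4.58 pos [514.7 259.2 177.6] xaxis [-0.0024 -0.0024 -1.    ] zyaw 83.43 q [ 0.364  0.481  1.527 -0.002  1.137 -1.092] F [ 0.1 -1.3 -3.5] M [ 0.02 -0.05  0.05] op 18.7
shift cm [-9.239  0.085 -0.1  ] turn deg -0.07
```

View pics/s2.png

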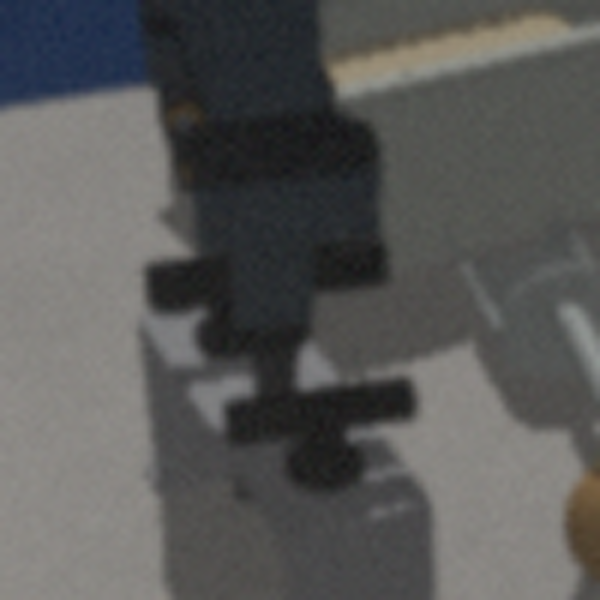

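jog_arm --commands '[[[-3,0,0],0,1],[[-4,0,0],0,1],[[-4,0,0],0,1],[[-2,0,0],0,1],[[0,0,0],0,1]]'

```text
t: 5.3
eef_pos: [513.6, 258.9, 307.6]
ee_rot: [-1.124, 1.271, 1.128]
contact_force: [0.3, -0.1, -3.0]
opening: 18.9
```

```bash
python3 -c "
from h import *
go([624.5,-60.2,305],83.5)
for n in ('top','side'): cv2.imwrite(f'pics/{n}3.png',optics.get_image(n))
s=cv2.imread('pics/side3.png')[60:210,200:330]
cv2.imwrite('pics/s3.png',cv2.resize(s,None,fx=4,fy=4,interpolation=2))"
```

```text
t 5.3 pos [513.6 258.9 307.6] xaxis [-0.0086 -0.0048 -1.    ] zyaw 83.43 q [ 3.640e-01  3.610e-01  1.346e+00 -1.000e-03  1.445e+00 -1.092e+00] F [ 0.3 -0.1 -3. ] M [ 0.09 -0.02  0.  ] op 18.9
shift cm [  0.322 -14.669 -30.431] turn deg -0.07
```

View pics/s3.png

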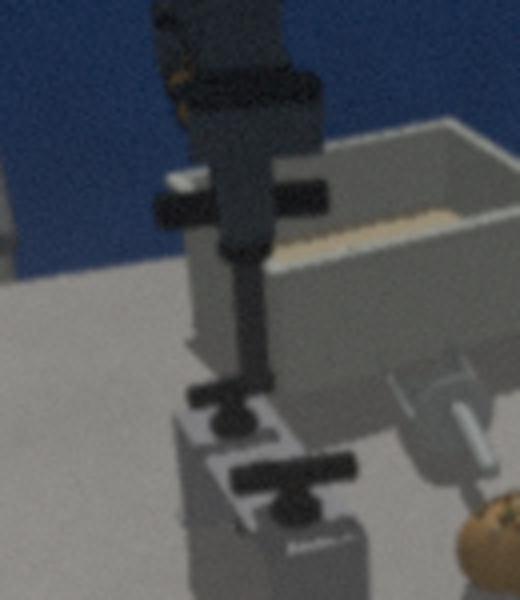

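jog_arm --commands '[[[0,-1,-2],0,1],[[0,-1.7,-3.6],0,1],[[0,-1.9,-3.9],0,1],[[0,-1.9,-3.9],0,1],[[0,-1.9,-3.9],0,1],[[0,-1.9,-3.9],0,1],[[0,-1.9,-3.9],0,1],[[0,-1.2,-2.6],0,1],[[0,-0.6,-1.2],0,1],[[0,0,0],0,1]]'

```text
t: 6.65
eef_pos: [616.4, -53.4, 288.8]
ee_rot: [-1.114, 1.292, 1.147]
contact_force: [0.2, -0.0, -3.0]
opening: 18.7
```

```bash
python3 -c "
from h import *
go([624.5,-60.2,300],83.5)"
```

```text
t 6.65 pos [616.4 -53.4 288.8] xaxis [-0.0352 -0.0057 -0.9994] zyaw 83.53 q [-0.176  0.453  1.245 -0.012  1.477 -1.633] F [ 0.2 -0.  -3. ] M [0.03 0.   0.01] op 18.7
shift cm [-1.142 -0.847 -0.599] turn deg 0.03
```

jog_arm --commands '[[[-1,0,0],0,1],[[-1,0,0],0,1],[[0,0,0],0,1],[[0,0,0],0,1]]'

```text
t: 7.15
eef_pos: [616.5, -50.0, 310.7]
ee_rot: [-1.116, 1.29, 1.149]
contact_force: [-0.3, 0.0, -3.0]
opening: 18.6
```

```bash
python3 -c "
from h import *
go([624.5,-60.2,300],83.5)"
```

```text
t 7.15 pos [616.5 -50.  310.7] xaxis [-0.0348 -0.0053 -0.9994] zyaw 83.71 q [-0.171  0.439  1.211 -0.011  1.526 -1.631] F [-0.3  0.  -3. ] M [ 0.05 -0.01 -0.04] op 18.6
shift cm [ 1.052 -0.94  -0.919] turn deg 0.21
```

jog_arm --commands '[[[0,-0.4,-0.3],0,1],[[0,-0.4,-0.3],0,1],[[0,0,0],0,1],[[0,0,0],0,1]]'

```text
t: 7.65
eef_pos: [624.2, -57.3, 310.0]
ee_rot: [-1.116, 1.29, 1.15]
contact_force: [0.5, -0.3, -2.2]
opening: 18.3
```

```bash
python3 -c "
from h import *
go([624.5,-60.2,300],83.5)"
```

```text
t 7.65 pos [624.2 -57.3 310. ] xaxis [-0.0355 -0.0051 -0.9994] zyaw 83.71 q [-0.181  0.452  1.19  -0.011  1.534 -1.641] F [ 0.5 -0.3 -2.2] M [-0.03  0.    0.01] op 18.3
shift cm [ 0.997 -0.092 -0.276] turn deg 0.21
```

jog_arm --commands '[[[0,4,0],0,1],[[0,4,0],0,1],[[0,4,0],0,1],[[0,0,0],0,1],[[0,0,0],0,1]]'

```text
t: 8.28
eef_pos: [501.5, -43.7, 313.7]
ee_rot: [-1.116, 1.29, 1.149]
contact_force: [-0.2, -0.5, -2.9]
opening: 18.6
```

```bash
python3 -c "
from h import *
go([624.5,-60.2,305],83.5)"
```

```text
t 8.28 pos [501.5 -43.7 313.7] xaxis [-0.0353 -0.0052 -0.9994] zyaw 83.70 q [-0.198  0.259  1.482 -0.012  1.434 -1.656] F [-0.2 -0.5 -2.9] M [ 0.04 -0.02 -0.07] op 18.6
shift cm [  0.446 -12.425  -0.279] turn deg 0.2
```

jog_arm --commands '[[[0,0,4],0,1],[[0,0,4],0,1],[[0,0,4],0,1],[[0,0,0],0,1],[[0,0,0],0,1]]'

```text
t: 8.9
eef_pos: [518.9, 78.5, 311.9]
ee_rot: [-1.116, 1.29, 1.148]
contact_force: [0.2, -1.0, -2.2]
opening: 18.5
```

```bash
python3 -c "
from h import *
go([624.5,-60.2,305],83.5)"
```

```text
t 8.9 pos [518.9  78.5 311.9] xaxis [-0.0344 -0.0055 -0.9994] zyaw 83.62 q [ 0.039  0.293  1.437 -0.004  1.446 -1.42 ] F [ 0.2 -1.  -2.2] M [ 0.   -0.04 -0.01] op 18.5
shift cm [  0.399 -12.055 -12.6  ] turn deg 0.12
```

jog_arm --commands '[[[0,1.9,3.9],0,1],[[0,1.9,3.9],0,1],[[0,1.9,3.9],0,1],[[0,1.9,3.9],0,1],[[0,0,0],0,1]]'

```text
t: 9.52
eef_pos: [462.4, 242.6, 312.5]
ee_rot: [-1.111, 1.293, 1.142]
contact_force: [-0.4, -0.5, -2.7]
opening: 18.3
```

```bash
python3 -c "
from h import *
go([624.5,-60.2,305],83.5)"
```

```text
t 9.53 pos [462.4 242.6 312.5] xaxis [-0.0338 -0.0058 -0.9994] zyaw 83.22 q [ 0.364  0.288  1.444  0.007  1.444 -1.089] F [-0.4 -0.5 -2.7] M [-0.03 -0.11  0.04] op 18.3
shift cm [  0.382 -19.698 -28.143] turn deg -0.28
```

jog_arm --commands '[[[-4,0,0],0,1],[[-4,0,0],0,1],[[-4,0,0],0,1],[[0,0,0],0,1]]'

```text
t: 10.02
eef_pos: [468.8, 239.0, 435.4]
ee_rot: [-1.109, 1.297, 1.138]
contact_force: [0.3, 0.0, -4.2]
opening: 18.7
```

```bash
python3 -c "
from h import *
go([624.5,-60.2,305],83.5)"
```

```text
t 10.03 pos [468.8 239.  435.4] xaxis [-0.0345 -0.0077 -0.9994] zyaw 82.98 q [ 0.355  0.232  1.199  0.005  1.745 -1.092] F [ 0.3  0.  -4.2] M [ 0.04 -0.06 -0.02] op 18.7
shift cm [ 12.724 -19.545 -27.633] turn deg -0.52
```

jog_arm --commands '[[[4,0,0],0,1],[[4,0,0],0,1],[[3,0,0],0,1],[[0,0,0],0,1]]'

```text
t: 10.52
eef_pos: [465.8, 233.5, 319.7]
ee_rot: [-1.106, 1.302, 1.135]
contact_force: [-0.8, 0.7, -1.6]
opening: 18.5
```

```bash
python3 -c "
from h import *
go([624.5,-60.2,305],83.5)"
```

```text
t 10.53 pos [465.8 233.5 319.7] xaxis [-0.0366 -0.0095 -0.9993] zyaw 82.70 q [ 0.348  0.283  1.431  0.004  1.465 -1.096] F [-0.8  0.7 -1.6] M [0.   0.02 0.03] op 18.5
shift cm [  1.162 -19.523 -27.097] turn deg -0.8
```

jog_arm --commands '[[[0,-1.2,-1.7],0,1],[[0,-1.7,-2.4],0,1],[[0,-1.7,-2.4],0,1],[[0,-1.7,-2.4],0,1],[[0,-1.7,-2.4],0,1],[[0,0,0],0,1]]'

```text
t: 11.28
eef_pos: [535.6, 104.4, 323.9]
ee_rot: [-1.106, 1.299, 1.129]
contact_force: [0.0, 0.7, -1.4]
opening: 19.0
```

```bash
python3 -c "
from h import *
go([624.5,-60.2,305],83.5)"
```

```text
t 11.28 pos [535.6 104.4 323.9] xaxis [-0.0314 -0.0094 -0.9995] zyaw 82.54 q [ 0.087  0.316  1.371 -0.007  1.487 -1.353] F [ 0.   0.7 -1.4] M [ 0.05  0.02 -0.03] op 19.0
shift cm [  1.767 -11.009 -15.135] turn deg -0.96
```

jog_arm --commands '[[[0,-1.2,-1.7],0,1],[[0,-1.7,-2.4],0,1],[[0,-1.7,-2.4],0,1],[[0,-1.7,-2.4],0,1],[[0,-1.7,-2.4],0,1],[[0,-1.2,-1.6],0,1],[[0,0,0],0,1]]'

```text
t: 12.15
eef_pos: [612.7, -38.9, 328.3]
ee_rot: [-1.107, 1.295, 1.126]
contact_force: [-0.5, 0.3, -2.2]
opening: 18.6
```

```bash
python3 -c "
from h import *
go([628.4,-59,300],83.5)"
```

```text
t 12.15 pos [612.7 -38.9 328.3] xaxis [-0.0268 -0.0085 -0.9996] zyaw 82.52 q [-0.154  0.416  1.201 -0.013  1.55  -1.593] F [-0.5  0.3 -2.2] M [ 0.05 -0.02 -0.08] op 18.6
shift cm [ 2.804 -1.891 -1.755] turn deg -0.98
```

jog_arm --commands '[[[0.5,-0.8,-0.7],0,1],[[0.5,-0.7,-0.7],0,1],[[0.5,-0.4,-0.3],0,1],[[0,0,0],0,1]]'

```text
t: 12.65
eef_pos: [629.5, -57.8, 311.9]
ee_rot: [-1.107, 1.294, 1.128]
contact_force: [0.5, 0.0, -2.7]
opening: 18.6
```

```bash
python3 -c "
from h import *
go([627.8,-59.2,290],83.5)
s,R,j=st();tip=s['eef_pos']+124.5*R[:,0];print(tip,proj('side',tip),proj('side',[624.5,-60.2,160]),proj('top',tip))
for n in ('top','side'): cv2.imwrite(f'pics/{n}4.png',optics.get_image(n))
s=cv2.imread('pics/side4.png')[130:250,300:410]
cv2.imwrite('pics/s4.png',cv2.resize(s,None,fx=5,fy=5,interpolation=2))"
```

```text
t 12.65 pos [629.5 -57.8 311.9] xaxis [-0.0276 -0.0079 -0.9996] zyaw 82.61 q [-0.179  0.455  1.18  -0.013  1.533 -1.62 ] F [ 0.5  0.  -2.7] M [0.06 0.02 0.05] op 18.6
shift cm [ 2.196  0.089 -0.132] turn deg -0.89
t 12.65 pos [629.5 -57.8 311.9] xaxis [-0.0276 -0.0079 -0.9996] zyaw 82.61 q [-0.179  0.455  1.18  -0.013  1.533 -1.62 ] F [ 0.5  0.  -2.7] M [0.06 0.02 0.05] op 18.6
[626.0246121  -58.81481209 187.46253525] [353.94624381 211.8099391 ] [352.68843098 221.91043403] [399.21612239 174.5843986 ]
```

View pics/s4.png

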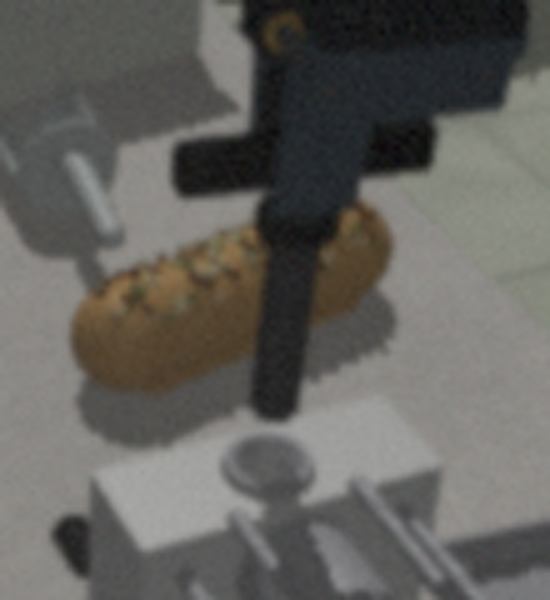

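View pics/top4.png

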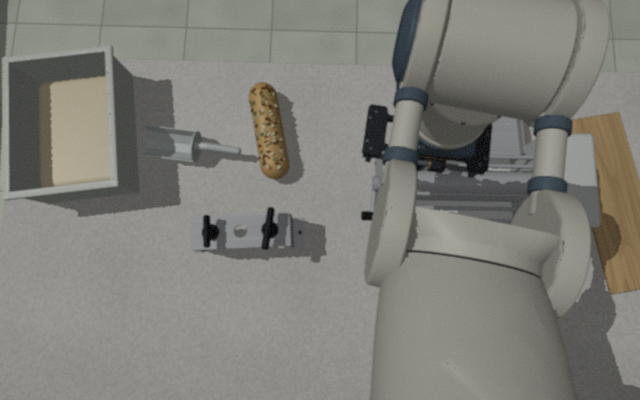

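The top view shows the vacated hole at (240,230) and the other keys undisturbed. In the side crop the tip at (275,405) is just above the bush at (268,465). I'll descend into the mouth.

jog_arm --commands '[[[0.8,0.1,-0.15],0,1],[[0.8,0,0],0,1],[[0.6,0,0],0,1],[[0.4,0,0],0,1],[[0.4,0,0],0,1],[[0,0,0],0,1]]'

```text
t: 13.5
eef_pos: [626.9, -58.8, 280.5]
ee_rot: [-1.108, 1.294, 1.128]
contact_force: [-0.2, -0.3, -3.4]
opening: 18.5
```

```bash
python3 -c "
from h import *
go([627.8,-59.2,270],83.5)
s,R,j=st();tip=s['eef_pos']+124.5*R[:,0];print(tip)"
```

```text
t 13.5 pos [626.9 -58.8 280.5] xaxis [-0.027  -0.0078 -0.9996] zyaw 82.65 q [-0.181  0.471  1.236 -0.013  1.459 -1.622] F [-0.2 -0.3 -3.4] M [-0.01 -0.01 -0.04] op 18.5
shift cm [ 1.05  -0.124 -0.018] turn deg -0.85
t 13.5 pos [626.9 -58.8 280.5] xaxis [-0.027  -0.0078 -0.9996] zyaw 82.65 q [-0.181  0.471  1.236 -0.013  1.459 -1.622] F [-0.2 -0.3 -3.4] M [-0.01 -0.01 -0.04] op 18.5
[623.52048239 -59.75808571 156.07017378]
```

jog_arm --commands '[[[0.4,-0.08,0],0,1],[[0.4,0,0],0,1],[[0.3,0,0],0,1]]'

```text
t: 13.88
eef_pos: [627.7, -59.0, 269.3]
ee_rot: [-1.109, 1.293, 1.128]
contact_force: [-0.0, -0.6, -2.8]
opening: 18.5
```

```bash
cat >> h.py <<'E'
def tip():
    s,R,j=st();print("tip",(s['eef_pos']+124.5*R[:,0]).round(1))
E
python3 -c "
from h import *
tip()"
```

```text
t 13.88 pos [627.7 -59.  269.3] xaxis [-0.026  -0.008  -0.9996] zyaw 82.64 q [-0.182  0.48   1.252 -0.013  1.434 -1.622] F [-0.  -0.6 -2.8] M [ 0.07  0.01 -0.01] op 18.5
tip [624.5 -60.  144.8]
```

jog_arm --commands '[[[0.4,0,0],0,1],[[0.4,0,0],0,1],[[0.3,0,0],0,1],[[0.1,0,0],0,1]]'

```text
t: 14.38
eef_pos: [627.3, -59.1, 256.2]
ee_rot: [-1.108, 1.293, 1.128]
contact_force: [-0.1, -0.4, -2.5]
opening: 18.7
```

```bash
python3 -c "
from h import *
tip()"
```

```text
t 14.38 pos [627.3 -59.1 256.2] xaxis [-0.0264 -0.0079 -0.9996] zyaw 82.65 q [-0.182  0.49   1.271 -0.013  1.405 -1.622] F [-0.1 -0.4 -2.5] M [ 0.05 -0.04  0.04] op 18.7
tip [624.  -60.1 131.7]
```

jog_arm --commands '[[[0.15,0,0],0,1],[[0.15,0,0],0,1]]'

```text
t: 14.62
eef_pos: [627.3, -59.2, 253.2]
ee_rot: [-1.109, 1.293, 1.128]
contact_force: [0.2, 0.5, -2.8]
opening: 18.7
```

jog_arm --commands '[[[0.1,0,0],0,1]]'

```text
t: 14.75
eef_pos: [627.3, -59.2, 252.1]
ee_rot: [-1.109, 1.293, 1.128]
contact_force: [-0.7, 0.3, -2.0]
opening: 18.4
```

jog_arm --commands '[[[0.1,0,0],0,1]]'

```text
t: 14.88
eef_pos: [627.3, -59.2, 251.1]
ee_rot: [-1.109, 1.293, 1.128]
contact_force: [0.3, 0.6, -2.5]
opening: 18.5
```

Tip is at about 126.6. I'll continue in single small steps.

jog_arm --commands '[[[0.06,0,0],0,1]]'

```text
t: 15.0
eef_pos: [627.2, -59.2, 250.4]
ee_rot: [-1.109, 1.293, 1.128]
contact_force: [-0.4, 0.5, -2.1]
opening: 18.8
```

jog_arm --commands '[[[0.06,0,0],0,1]]'

```text
t: 15.12
eef_pos: [627.3, -59.2, 249.9]
ee_rot: [-1.109, 1.293, 1.127]
contact_force: [0.8, -0.1, -1.8]
opening: 18.8
```

jog_arm --commands '[[[0.06,0,0],0,1]]'

```text
t: 15.25
eef_pos: [627.3, -59.2, 249.2]
ee_rot: [-1.109, 1.293, 1.127]
contact_force: [-0.3, 0.2, -2.5]
opening: 18.3
```

jog_arm --commands '[[[0.06,0,0],0,1]]'

```text
t: 15.38
eef_pos: [627.5, -59.3, 248.9]
ee_rot: [-1.109, 1.292, 1.127]
contact_force: [0.2, -0.4, 2.5]
opening: 18.6
```

jog_arm --commands '[[[0.05,0,0],3,1],[[0.05,0,0],3,1],[[0.05,0,0],3,1],[[0.05,0,0],3,1]]'

```text
t: 15.88
eef_pos: [628.8, -59.7, 248.7]
ee_rot: [-0.952, 1.376, 0.959]
contact_force: [0.4, -0.3, 1.5]
opening: 18.3
```

```bash
python3 -c "
from h import *
tip()"
```

```text
t 15.88 pos [628.8 -59.7 248.7] xaxis [-0.0209 -0.0092 -0.9997] zyaw 70.30 q [-0.182  0.495  1.283 -0.013  1.383 -1.406] F [ 0.4 -0.3  1.5] M [-0.03  0.02 -0.02] op 18.3
tip [626.2 -60.8 124.3]
```

jog_arm --commands '[[[0.06,0,0],3,1],[[0.06,0,0],3,1],[[0.06,0,0],3,1],[[0.06,0,0],3,1]]'

```text
t: 16.38
eef_pos: [628.9, -59.6, 246.6]
ee_rot: [-0.788, 1.446, 0.791]
contact_force: [-0.4, 0.9, -2.8]
opening: 18.2
```

```bash
python3 -c "
from h import *
tip()"
```

```text
t 16.38 pos [628.9 -59.6 246.6] xaxis [-0.0202 -0.0092 -0.9998] zyaw 57.89 q [-0.182  0.497  1.286 -0.013  1.377 -1.19 ] F [-0.4  0.9 -2.8] M [ 0.04 -0.01  0.05] op 18.2
tip [626.4 -60.7 122.2]
```

It has dropped about 2 mm with the contact force gone, so it's entering the socket. I'll push on without turning.

jog_arm --commands '[[[0.15,0,0],0,1],[[0.2,0,0],0,1]]'

```text
t: 16.62
eef_pos: [628.8, -59.6, 242.9]
ee_rot: [-0.789, 1.446, 0.792]
contact_force: [-0.3, 0.0, -2.1]
opening: 18.3
```

jog_arm --commands '[[[0.2,0,0],0,1],[[0.2,0,0],0,1]]'

```text
t: 16.88
eef_pos: [628.7, -59.6, 238.5]
ee_rot: [-0.79, 1.445, 0.793]
contact_force: [-0.8, 0.2, -1.9]
opening: 18.6
```

```bash
python3 -c "
from h import *
tip()"
```

```text
t 16.88 pos [628.7 -59.6 238.5] xaxis [-0.0204 -0.0091 -0.9998] zyaw 58.04 q [-0.182  0.503  1.297 -0.013  1.36  -1.192] F [-0.8  0.2 -1.9] M [ 0.05 -0.03 -0.01] op 18.6
tip [626.1 -60.7 114.1]
```

jog_arm --commands '[[[0.15,0,0],0,1],[[0.12,0,0],0,1]]'

```text
t: 17.12
eef_pos: [628.6, -59.6, 235.5]
ee_rot: [-0.79, 1.445, 0.794]
contact_force: [0.2, -0.5, -2.3]
opening: 18.5
```

jog_arm --commands '[[[0.08,0,0],0,1],[[0.06,0,0],0,1]]'

```text
t: 17.38
eef_pos: [629.3, -59.8, 235.3]
ee_rot: [-0.792, 1.443, 0.792]
contact_force: [-1.3, -0.2, 4.4]
opening: 18.1
```

```bash
python3 -c "
from h import *
tip()"
```

```text
t 17.38 pos [629.3 -59.8 235.3] xaxis [-0.0181 -0.0096 -0.9998] zyaw 58.06 q [-0.182  0.506  1.302 -0.013  1.35  -1.193] F [-1.3 -0.2  4.4] M [-0.01  0.13 -0.05] op 18.1
tip [627.1 -61.  110.8]
```

jog_arm --commands '[[[0.01,0,0],2,1],[[0.01,0,0],2,1],[[0.01,0,0],2,1],[[0.01,0,0],2,1]]'

```text
t: 17.88
eef_pos: [629.4, -59.8, 235.4]
ee_rot: [-0.678, 1.483, 0.676]
contact_force: [-1.1, -0.3, 2.5]
opening: 18.5
```

```bash
python3 -c "
from h import *
tip()"
```

```text
t 17.88 pos [629.4 -59.8 235.4] xaxis [-0.0174 -0.0098 -0.9998] zyaw 49.54 q [-0.182  0.506  1.302 -0.013  1.349 -1.044] F [-1.1 -0.3  2.5] M [0.02 0.24 0.2 ] op 18.5
tip [627.3 -61.1 110.9]
```

jog_arm --commands '[[[0.01,0,0],3,1],[[0.01,0,0],3,1],[[0.01,0,0],3,1],[[0.01,0,0],3,1],[[0.01,0,0],3,1],[[0.01,0,0],3,1],[[0.01,0,0],3,1],[[0.01,0,0],3,1]]'

```text
t: 18.88
eef_pos: [629.2, -60.3, 235.4]
ee_rot: [-0.337, 1.565, 0.326]
contact_force: [-1.6, -1.0, 1.9]
opening: 18.4
```

```bash
python3 -c "
from h import *
tip()"
```

```text
t 18.88 pos [629.2 -60.3 235.4] xaxis [-0.0174 -0.011  -0.9998] zyaw 24.14 q [-0.182  0.505  1.303 -0.014  1.349 -0.6  ] F [-1.6 -1.   1.9] M [-0.05  0.35  0.22] op 18.4
tip [627.  -61.6 110.9]
```

Turning at 0.22 N m. From here I'll use small rows and watch the moment.

jog_arm --commands '[[[0.01,0,0],2,1],[[0.01,0,0],2,1],[[0.01,0,0],2,1],[[0.01,0,0],2,1],[[0.01,0,0],2,1]]'

```text
t: 19.5
eef_pos: [629.0, -60.5, 235.4]
ee_rot: [-0.191, 1.582, 0.177]
contact_force: [-1.6, -0.5, 4.6]
opening: 18.7
```

```bash
python3 -c "
from h import *
tip()"
```

```text
t 19.5 pos [629.  -60.5 235.4] xaxis [-0.0175 -0.0115 -0.9998] zyaw 13.39 q [-0.183  0.505  1.303 -0.015  1.349 -0.413] F [-1.6 -0.5  4.6] M [-0.05  0.54  0.21] op 18.7
tip [626.8 -61.9 110.9]
```

jog_arm --commands '[[[0.01,0,0],1.5,1],[[0.01,0,0],1.5,1],[[0.01,0,0],1.5,1]]'

```text
t: 19.88
eef_pos: [628.9, -60.5, 235.3]
ee_rot: [-0.126, 1.586, 0.11]
contact_force: [-2.9, 0.5, 5.8]
opening: 18.3
```

```bash
python3 -c "
from h import *
tip()"
```

```text
t 19.88 pos [628.9 -60.5 235.3] xaxis [-0.0174 -0.0116 -0.9998] zyaw 8.56 q [-0.183  0.505  1.303 -0.015  1.348 -0.329] F [-2.9  0.5  5.8] M [-0.04  0.63  0.24] op 18.3
tip [626.8 -62.  110.9]
```

jog_arm --commands '[[[0.01,0,0],1.5,1],[[0.01,0,0],1.5,1],[[0.01,0,0],1.5,1]]'

```text
t: 20.25
eef_pos: [628.9, -60.5, 235.3]
ee_rot: [-0.06, 1.588, 0.043]
contact_force: [-1.8, 0.9, 5.1]
opening: 18.4
```

```bash
python3 -c "
from h import *
tip()"
```

```text
t 20.25 pos [628.9 -60.5 235.3] xaxis [-0.0174 -0.0116 -0.9998] zyaw 3.76 q [-0.183  0.505  1.304 -0.015  1.348 -0.245] F [-1.8  0.9  5.1] M [-0.01  0.62  0.33] op 18.4
tip [626.7 -62.  110.9]
```

jog_arm --commands '[[[0.01,0,0],1.5,1]]'

```text
t: 20.38
eef_pos: [628.8, -60.5, 235.3]
ee_rot: [-0.039, 1.588, 0.021]
contact_force: [-0.9, 1.2, 5.6]
opening: 18.4
```

```bash
python3 -c "
from h import *
tip()"
```

```text
t 20.38 pos [628.8 -60.5 235.3] xaxis [-0.0174 -0.0116 -0.9998] zyaw 2.16 q [-0.183  0.505  1.304 -0.015  1.348 -0.217] F [-0.9  1.2  5.6] M [0.06 0.63 0.4 ] op 18.4
tip [626.7 -61.9 110.8]
```

jog_arm --commands '[[[0,0,0],1.5,1],[[0,0,0],1.5,1]]'

```text
t: 20.62
eef_pos: [628.7, -60.3, 235.3]
ee_rot: [0.005, 1.588, -0.023]
contact_force: [-1.9, 0.8, 3.4]
opening: 18.4
```

```bash
python3 -c "
from h import *
tip()"
```

```text
t 20.62 pos [628.7 -60.3 235.3] xaxis [-0.0176 -0.0115 -0.9998] zyaw -1.02 q [-0.182  0.505  1.304 -0.015  1.348 -0.161] F [-1.9  0.8  3.4] M [0.06 0.58 0.7 ] op 18.4
tip [626.5 -61.7 110.9]
```

Mz rose from 0.22 to 0.70 N m over the last 5°, so the screw is on its stop. I'll relax the twist now.

jog_arm --commands '[[[0,0,0],-1.5,1],[[0,0,0],-1.5,1]]'

```text
t: 20.88
eef_pos: [628.7, -60.2, 235.3]
ee_rot: [-0.038, 1.588, 0.021]
contact_force: [-2.4, 0.3, 4.1]
opening: 19.0
```

```bash
python3 -c "
from h import *
tip()"
```

```text
t 20.88 pos [628.7 -60.2 235.3] xaxis [-0.0176 -0.0114 -0.9998] zyaw 2.15 q [-0.182  0.505  1.304 -0.015  1.348 -0.216] F [-2.4  0.3  4.1] M [0.05 0.61 0.27] op 19.0
tip [626.5 -61.7 110.9]
```

jog_arm --commands '[[[0,0,0],-1.5,1],[[0,0,0],-0.7,1]]'

```text
t: 21.12
eef_pos: [628.7, -60.3, 235.4]
ee_rot: [-0.071, 1.588, 0.054]
contact_force: [-2.9, -0.2, 4.3]
opening: 19.0
```

```bash
python3 -c "
from h import *
tip()"
```

```text
t 21.12 pos [628.7 -60.3 235.4] xaxis [-0.0175 -0.0113 -0.9998] zyaw 4.54 q [-0.182  0.505  1.304 -0.015  1.348 -0.258] F [-2.9 -0.2  4.3] M [ 0.1   0.52 -0.  ] op 19.0
tip [626.6 -61.7 110.9]
```

jog_arm --commands '[[[-0.3,0,0],0,1],[[-0.5,0,0],0,1],[[-0.5,0,0],0,1],[[-0.6,0,0],0,1]]'

```text
t: 21.62
eef_pos: [626.8, -59.4, 249.6]
ee_rot: [-0.068, 1.597, 0.056]
contact_force: [0.3, -0.3, -2.1]
opening: 18.9
```

```bash
python3 -c "
from h import *
tip()"
```

```text
t 21.62 pos [626.8 -59.4 249.6] xaxis [-0.0269 -0.0089 -0.9996] zyaw 4.52 q [-0.182  0.495  1.281 -0.014  1.39  -0.258] F [ 0.3 -0.3 -2.1] M [ 0.01 -0.   -0.02] op 18.9
tip [623.4 -60.5 125.2]
```

jog_arm --commands '[[[-0.6,0,0],0,1],[[-0.8,0,0],0,1],[[-0.8,0,0],0,1],[[-1,0,0],0,1],[[-1.2,0,0],0,1],[[-1.2,0,0],0,1],[[-1,0,0],0,1],[[0,0,0],0,1]]'

```text
t: 22.62
eef_pos: [630.1, -59.3, 324.9]
ee_rot: [-0.07, 1.59, 0.054]
contact_force: [-0.7, 0.4, -2.8]
opening: 18.4
```

```bash
python3 -c "
from h import *
tip(); go([514.4,259.1,310],83.43)"
```

```text
t 22.62 pos [630.1 -59.3 324.9] xaxis [-0.0192 -0.0108 -0.9998] zyaw 4.50 q [-0.181  0.444  1.164 -0.014  1.551 -0.259] F [-0.7  0.4 -2.8] M [-0.05 -0.02  0.07] op 18.4
tip [627.7 -60.6 200.4]
t 22.62 pos [630.1 -59.3 324.9] xaxis [-0.0192 -0.0108 -0.9998] zyaw 4.50 q [-0.181  0.444  1.164 -0.014  1.551 -0.259] F [-0.7  0.4 -2.8] M [-0.05 -0.02  0.07] op 18.4
shift cm [ 1.367 32.66  -9.008] turn deg -78.93
```

jog_arm --commands '[[[0,0,0],-9.9,1],[[0,0,0],-9.9,1],[[0,0,0],-9.9,1],[[0,0,0],-9.9,1],[[0,0,0],-9.9,1],[[0,0,0],-9.9,1],[[0,0,0],-9.9,1],[[0,0,0],-8,1],[[0,0,0],0,1]]'

```text
t: 23.75
eef_pos: [628.4, -59.0, 320.5]
ee_rot: [-1.13, 1.282, 1.148]
contact_force: [-0.1, -0.8, -3.7]
opening: 18.6
```

```bash
python3 -c "
from h import *
go([514.4,259.1,320],83.43)"
```

```text
t 23.75 pos [628.4 -59.  320.5] xaxis [-0.0265 -0.0095 -0.9996] zyaw 84.25 q [-0.181  0.448  1.169 -0.014  1.549 -1.65 ] F [-0.1 -0.8 -3.7] M [ 0.03 -0.08 -0.06] op 18.6
shift cm [ 0.048 14.534 30.507] turn deg 0.82
```

jog_arm --commands '[[[0,0.8,1.6],0,1],[[0,1.2,2.6],0,1],[[0,1.3,2.8],0,1],[[0,1.3,2.8],0,1],[[0,1.3,2.8],0,1],[[0,1.3,2.8],0,1],[[0,1.3,2.8],0,1],[[0,1.3,2.8],0,1],[[0,1.3,2.8],0,1],[[0,1.3,2.8],0,1],[[0,0.7,1.4],0,1],[[0,0,0],0,1]]'

```text
t: 25.25
eef_pos: [520.1, 251.1, 319.6]
ee_rot: [-1.104, 1.297, 1.128]
contact_force: [-0.5, 0.3, -2.6]
opening: 18.3
```

```bash
python3 -c "
from h import *
tip();go([514.4,259.1,300],83.43)"
```

```text
t 25.25 pos [520.1 251.1 319.6] xaxis [-0.0296 -0.0075 -0.9995] zyaw 82.44 q [ 0.345  0.367  1.304  0.003  1.501 -1.094] F [-0.5  0.3 -2.6] M [ 0.02 -0.08  0.  ] op 18.3
tip [516.4 250.2 195.2]
t 25.25 pos [520.1 251.1 319.6] xaxis [-0.0296 -0.0075 -0.9995] zyaw 82.44 q [ 0.345  0.367  1.304  0.003  1.501 -1.094] F [-0.5  0.3 -2.6] M [ 0.02 -0.08  0.  ] op 18.3
shift cm [1.974 0.61  0.741] turn deg -0.99
```

```bash
python3 -c "
from h import *
go([518.1,260,255],83.43)"
```

```text
t 25.25 pos [520.1 251.1 319.6] xaxis [-0.0296 -0.0075 -0.9995] zyaw 82.44 q [ 0.345  0.367  1.304  0.003  1.501 -1.094] F [-0.5  0.3 -2.6] M [ 0.02 -0.08  0.  ] op 18.3
shift cm [6.46  0.128 0.93 ] turn deg -0.99
```

jog_arm --commands '[[[0.5,0.1,0.5],-1,1],[[1,0,0.4],0,1],[[1.2,0,0],0,1],[[1,0,0],0,1],[[0.7,0,0],0,1],[[0,0,0],0,1]]'

```text
t: 26.0
eef_pos: [519.1, 258.0, 271.3]
ee_rot: [-1.115, 1.293, 1.139]
contact_force: [0.0, 0.1, -2.1]
opening: 18.9
```

```bash
python3 -c "
from h import *
tip();go([518.1,260,245],83.43)
for n in ('top','side'): cv2.imwrite(f'pics/{n}5.png',optics.get_image(n))
s=cv2.imread('pics/side5.png')[100:240,210:320]
cv2.imwrite('pics/s5.png',cv2.resize(s,None,fx=4.2,fy=4.2,interpolation=2))"
```

```text
t 26.0 pos [519.1 258.  271.3] xaxis [-0.0314 -0.0088 -0.9995] zyaw 83.28 q [ 0.357  0.406  1.373  0.003  1.394 -1.097] F [ 0.   0.1 -2.1] M [ 0.05 -0.02  0.03] op 18.9
tip [515.2 256.9 146.8]
t 26.0 pos [519.1 258.  271.3] xaxis [-0.0314 -0.0088 -0.9995] zyaw 83.28 q [ 0.357  0.406  1.373  0.003  1.394 -1.097] F [ 0.   0.1 -2.1] M [ 0.05 -0.02  0.03] op 18.9
shift cm [2.627 0.04  0.22 ] turn deg -0.15
```

View pics/s5.png

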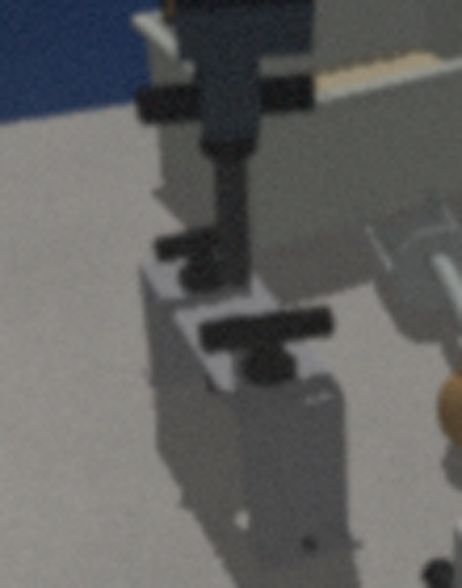

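The side crop shows the shaft end at (232,285) above the plate, with the hole hidden. I'll measure the hole from the earlier top picture, where it was empty.

```bash
python3 -c "
from h import *
t=cv2.imread('pics/top4.png')[205:255,185:305]
cv2.imwrite('pics/t4.png',cv2.resize(t,None,fx=6.5,fy=6.5,interpolation=2))"
```

```text
(no output)
```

View pics/t4.png

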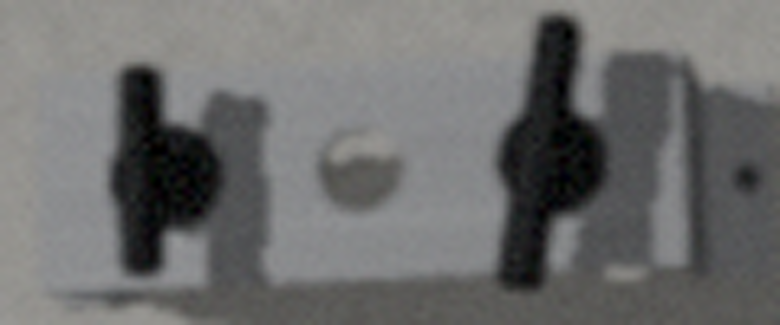

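```bash
python3 -c "
from h import *
for p in ((360,169),(318,169),(402,169)): print(at('top',*cr(185,205,6.5,*p),110))
"
```

```text
[513.90950696 260.81006257 110.        ]
[513.53658983 274.32471616 110.        ]
[514.28245042 247.29445485 110.        ]
```

jog_arm --commands '[[[0.6,0,0.3],0,1],[[0.8,0,0],0,1],[[0.6,0,0],0,1],[[0,0,0],0,1]]'

```text
t: 26.6
eef_pos: [519.3, 261.4, 251.0]
ee_rot: [-1.115, 1.291, 1.138]
contact_force: [-0.7, -0.7, -1.8]
opening: 18.8
```

```bash
python3 -c "
from h import *
tip()"
```

```text
t 26.6 pos [519.3 261.4 251. ] xaxis [-0.0294 -0.008  -0.9995] zyaw 83.29 q [ 0.362  0.425  1.4    0.003  1.347 -1.092] F [-0.7 -0.7 -1.8] M [0.03 0.02 0.04] op 18.8
tip [515.7 260.4 126.6]
```

Tip is slightly far in x. I'll shift by −1.3 mm (tool +y) and descend into the hole.

jog_arm --commands '[[[0.4,0.13,0],0,1],[[0.4,0,0],0,1],[[0.4,0,0],0,1],[[0.4,0,0],0,1]]'

```text
t: 27.1
eef_pos: [517.7, 261.5, 234.5]
ee_rot: [-1.116, 1.29, 1.138]
contact_force: [0.3, 0.7, -2.0]
opening: 18.5
```

```bash
python3 -c "
from h import *
tip()"
```

```text
t 27.1 pos [517.7 261.5 234.5] xaxis [-0.0286 -0.0077 -0.9996] zyaw 83.29 q [ 0.363  0.438  1.427  0.003  1.307 -1.091] F [ 0.3  0.7 -2. ] M [ 0.04 -0.    0.06] op 18.5
tip [514.1 260.5 110. ]
```

jog_arm --commands '[[[0.3,0,0],0,1],[[0.4,0,0],0,1],[[0.4,0,0],0,1]]'

```text
t: 27.48
eef_pos: [517.4, 261.4, 222.7]
ee_rot: [-1.116, 1.29, 1.138]
contact_force: [0.2, 0.4, -2.7]
opening: 18.5
```

```bash
python3 -c "
from h import *
tip()"
```

```text
t 27.48 pos [517.4 261.4 222.7] xaxis [-0.0285 -0.0077 -0.9996] zyaw 83.29 q [ 0.363  0.449  1.443  0.003  1.279 -1.091] F [ 0.2  0.4 -2.7] M [-0.01 -0.05 -0.05] op 18.5
tip [513.8 260.4  98.3]
```

jog_arm --commands '[[[0.8,0,0],0,1],[[1,0,0],0,1],[[1,0,0],0,1],[[1,0,0],0,1],[[1,0,0],0,1],[[0.8,0,0],0,1],[[0.4,0,0],0,1]]'

```text
t: 28.35
eef_pos: [515.2, 260.8, 157.8]
ee_rot: [-1.115, 1.291, 1.138]
contact_force: [-0.0, -0.4, -2.2]
opening: 18.2
```

```bash
python3 -c "
from h import *
tip()"
```

```text
t 28.35 pos [515.2 260.8 157.8] xaxis [-0.0295 -0.0081 -0.9995] zyaw 83.29 q [ 0.363  0.517  1.523  0.003  1.132 -1.092] F [-0.  -0.4 -2.2] M [-0.07 -0.01 -0.04] op 18.2
tip [511.6 259.8  33.4]
```

jog_arm --commands '[[[0.6,0,0],0,1],[[0.5,0,0],0,1],[[0.3,0,0],0,1],[[0.15,0,0],0,1]]'

```text
t: 28.85
eef_pos: [515.0, 260.8, 141.5]
ee_rot: [-1.116, 1.29, 1.138]
contact_force: [-0.7, 0.1, -2.3]
opening: 18.5
```

```bash
python3 -c "
from h import *
tip()"
```

```text
t 28.85 pos [515.  260.8 141.5] xaxis [-0.0289 -0.0078 -0.9996] zyaw 83.29 q [ 0.364  0.537  1.54   0.003  1.094 -1.092] F [-0.7  0.1 -2.3] M [-0.03  0.02 -0.05] op 18.5
tip [511.4 259.8  17.1]
```

jog_arm --commands '[[[0.1,0,0],0,1],[[0.08,0,0],0,1]]'

```text
t: 29.1
eef_pos: [515.1, 260.8, 139.8]
ee_rot: [-1.116, 1.29, 1.138]
contact_force: [0.1, -0.1, -1.9]
opening: 18.4
```

jog_arm --commands '[[[0.06,0,0],0,1]]'

```text
t: 29.22
eef_pos: [514.9, 260.8, 139.4]
ee_rot: [-1.115, 1.29, 1.138]
contact_force: [-5.1, 0.5, 5.1]
opening: 18.9
```

```bash
python3 -c "
from h import *
tip()"
```

```text
t 29.23 pos [514.9 260.8 139.4] xaxis [-0.0288 -0.0076 -0.9996] zyaw 83.29 q [ 0.364  0.539  1.543  0.004  1.089 -1.092] F [-5.1  0.5  5.1] M [ 0.02  0.72 -0.04] op 18.9
tip [511.3 259.9  14.9]
```

jog_arm --commands '[[[0,0,0],0,2.2],[[0,0,0],0,3],[[0,0,0],0,4],[[0,0,0],0,5],[[0,0,0],0,5]]' --force 10

```text
t: 29.85
eef_pos: [515.5, 261.0, 139.9]
ee_rot: [-1.116, 1.288, 1.137]
contact_force: [0.7, 0.3, 0.4]
opening: 50.0
```

```bash
python3 -c "
from h import *
tip()"
```

```text
t 29.85 pos [515.5 261.  139.9] xaxis [-0.0273 -0.0072 -0.9996] zyaw 83.29 q [ 0.363  0.539  1.542  0.003  1.089 -1.092] F [0.7 0.3 0.4] M [ 0.06  0.01 -0.03] op 50.0
tip [512.1 260.1  15.4]
```

jog_arm --commands '[[[-0.6,0,0],0,5],[[-1,0,0],0,5],[[-2,0,0],0,5],[[-3,0,0],0,5],[[-4,0,0],0,5],[[0,3,0],0,5],[[0,5,0],0,5],[[0,5,0],0,5],[[0,3,0],0,5],[[0,0,0],0,5]]'

```text
t: 31.1
eef_pos: [356.3, 281.0, 259.8]
ee_rot: [-1.115, 1.282, 1.134]
contact_force: [-0.5, -0.7, 0.1]
opening: 50.1
```

```bash
python3 -c "
from h import *
st()
for n in ('top','side'): cv2.imwrite(f'pics/{n}6.png',optics.get_image(n))
f=lambda i,x,y,w,h,k:cv2.resize(i[y:y+h,x:x+w],None,fx=k,fy=k,interpolation=cv2.INTER_CUBIC)
t=cv2.imread('pics/top6.png');s=cv2.imread('pics/side6.png')
cv2.imwrite('pics/tk6.png',f(t,185,190,130,75,6));cv2.imwrite('pics/sk6.png',f(s,230,140,80,100,6))"
```

```text
t 31.1 pos [356.3 281.  259.8] xaxis [-0.0214 -0.004  -0.9998] zyaw 83.24 q [ 0.531  0.226  1.686  0.008  1.25  -0.925] F [-0.5 -0.7  0.1] M [ 0.06 -0.12 -0.01] op 50.1
```

View pics/tk6.png

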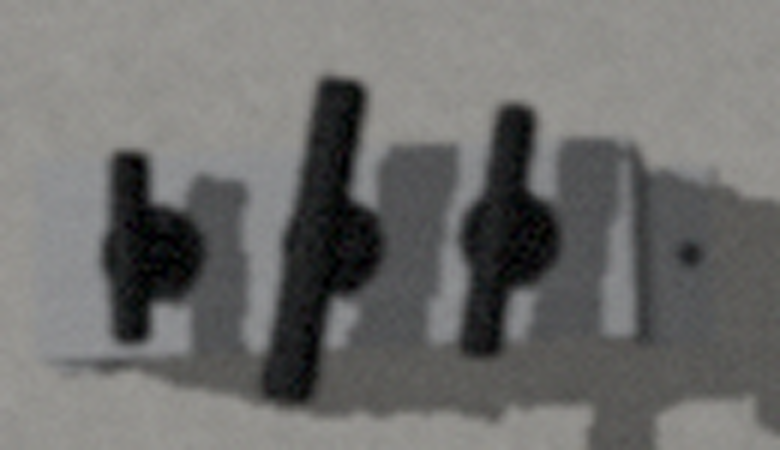

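View pics/sk6.png

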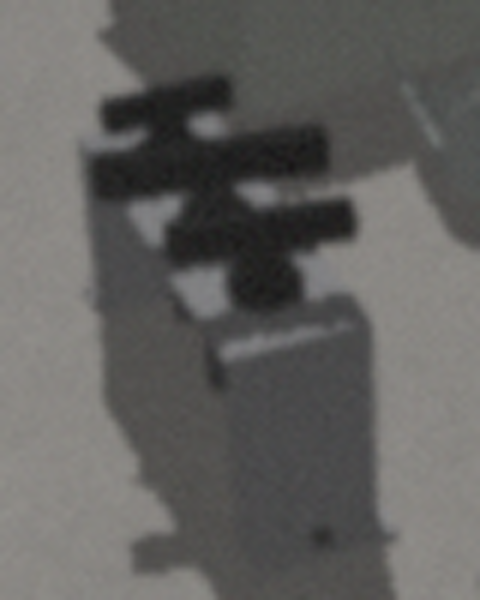

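View pics/top6.png

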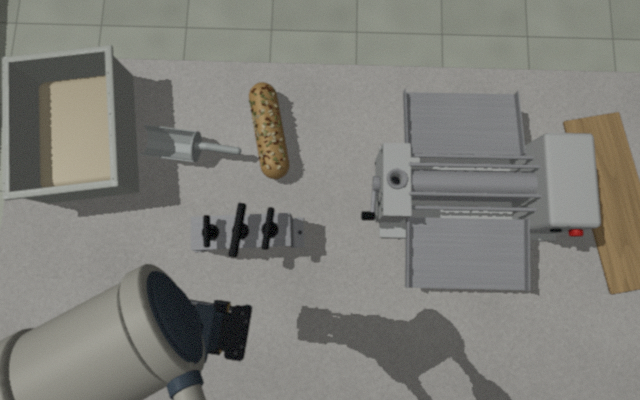

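The large key's handle is back at crop (316,240) against (313,239) before. The other keys, lever and loaf haven't moved, so I'm handing in.

```bash
python3 -c "
from h import *
print(manip.hand_in())"
```

```text
the job is handed in; nothing more can be done
None
```

The clamp screw is done up tight, and the large key is back in the middle hole of the stand it came from. I handed the job in at about 31 s.

- **Finding the socket:** the key rested on the screw with a push of about 5 N. It dropped in after roughly 20° of turning and bottomed about 13.5 mm below the face.
- **Tightening:** I turned it clockwise about 59° at the tool. The screw ran at about 0.22 N m, then the wrench rose over the last few degrees to 0.70 N m. I took that as the hard stop.
- **Nip-up torque:** the 0.70 N m peak is a little above the advised 0.3–0.6 N m, but below the 1 N m forcing limit. I eased the twist back to zero before lifting the key out.
- **Last pictures:** the large key hangs upright, released, with its handle about 1 mm from its starting point. The other keys, lever and loaf look unmoved. The arm is clear and touching nothing.

**Not confirmed, or off:**
- The screw angle can't be read directly, so "tight" rests on the moment reading alone.
- The tool picked up a tilt of about 2° during the fast first transfer. It cost about 5 s of extra moves and was still there, at about 1.2–1.7°, to the end.
- The finger opening read 18–19 mm on the 16 mm handle, but the grip held throughout.

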